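# Start a rotor's lid screw by feeling for its thread

### The arm

A 6-joint arm with a two-finger parallel gripper is mounted at the origin on a cart in front of the work surface, level with it; the furniture and walls round the work are solid. World frame = base frame: x ahead of the robot, y to its left, z up, the work surface at z = 0. Lengths are in m, angles in rad, forces in N, time in s.
With the tool pointing down it reaches from about 0.3 to 0.75 m from the base axis. Payload 8.5 kg.
Tool frame: the origin (TCP) lies midway between the tips of the shut fingers; the grasp point (between the pads) lies 19 mm behind it (r.pinch_z is the distance from the TCP to the grasp point, in m); z points along the fingers, y is the line along which they close (so a half turn about z gives the same grasp; the last joint's range is limited). The gripper opens to 85 mm and grips with 20 to 120 N. Pads are 22 mm wide; open, the fingers measure 114 mm over their backs; the gripper's body (76 mm by 85 mm) begins 54 mm behind the grasp point. The pads swing forward as they close: fully open they stand 13 mm farther back than shut.
Start: joints at [0.958, 0.381, 1.297, -0, 1.464, -0.215], TCP at [0.213, 0.507, 0.198] pointing down, gripper open.
Joint ranges: [-3.11, 3.11], [-0.89, 2.33], [0.22, 2.48], [-1.42, 4.56], [0.17, 2.85], [-2.88, 2.88]. Speed limits (rad/s): [2.39, 2.39, 3.14, 3.14, 3.14, 3.14].

### API

Orientations are given as a rotation vector (axis times angle).
In Python, from rig import get_state, cams, r, finder gives the robot as it stands.
- The arm moves only by the shell command python3 -m creep 'ROWS' [FORCE]. ROWS is JSON, a list that holds one entry, the list of rows, each a list of 7 numbers: the turn, a rotation vector about the tool's x, y, z in rad, then the shift along the tool's x, y, z in mm, then the opening, from 0 (shut) to 1 (fully open). In form: [[[rx, ry, rz, dx, dy, dz, hand], ...]]. A call has 1 to 10 rows; each row is the pose to reach, as a shift and turn from the pose commanded when the call began, along the tool's axes at that moment; what a row does not reach only later rows make up. A row lasts 1/12 s, in which the tool goes at most 41.7 mm and 7.16 degrees, less where a joint would pass 70% of its speed; a pose out of reach is approached as far as the arm can. A call with a gripper value outside its range is refused whole. The fingers move at their own pace and stop on an object; FORCE is the grip in N (left out, the last holds). Time passes only in rows, so rows that repeat a pose let the fingers close. It gives the time, the measured TCP pose, the force, the opening and the grip force at its end, in the units of the state.
- get_state(): the state, without advancing time (a new reading comes with each control period).
- cams.read_camera(name): name is "side" or "top" or "wrist"; returns the picture (384x512x3 uint8, blue, green, red); there is no depth.
- cams.camera_info(name): a dict with "K" (3x3 intrinsics, pixels), "world_from_camera" (4x4, takes a point from camera to world coordinates). Camera axes: x right, y up, looking along -z (the intrinsics and any distortion apply to the point x, -y, -z); pixel columns grow to the right and rows downward; lengths in m; the calibration is good to about 2 mm. The wrist camera is an equidistant fisheye: a pixel r from the principal point sees the ray r / f radians off the axis. A picture is of the moment at which its call begins: read the wrist's pose just before it. camera_info takes no time and is no camera call; for the wrist camera it gives the pose at the moment of the call.
- r.hand_in(): hands the job in; it is judged then, once.
Trained networks look in the newest picture that a camera, given by its name, has taken for a name from the list of things; names that differ only in an ending like _2 or _b are one class to them, and where a whole thing is asked for, a point or a joint stands for the part that bears it (a point fixed in the world has none). Each returns a list of dicts, best first, with "p" (0 to 1); they miss things now and then, are a little off and sometimes report something else, mostly with a low value. They report only what shows in the picture. A call takes as long as a camera call. They do not tell look-alikes from the thing itself.
- finder.boxes_of(query, camera): "xyz" ([x, y, z] in m, in world coordinates, good to about 4 mm: the middle of the surface that is visible of it).
- finder.cut_out(query, camera): "pixels" (384x512 bool, what is visible of it).
The state is a dict: "time": time; "q": joint angles; "dq": joint speeds; "effort": joint torques, N m; "tcp_pos": TCP position; "eef_rot": TCP orientation; "ft_force": force on the tool from outside, world axes, zero at the start; "ft_torque": the same for the moment, N m; "grip_width": opening from 0.0 (shut) to 1.0 (fully open); "grasp_force": force on a finger pad.
Only numpy, scipy, OpenCV 4.12 (cv2) and the standard library are available. Lean on these libraries where they do the work, as an engineer would, in place of code of your own. Each camera call takes 0.05 s, during which the arm holds its last target. There are 200 camera calls.

### The job

Start the centrifuge rotor's lid screw without crossing its thread: lift the larger of the two hanging screws up and off its fork, leaving the smaller one undisturbed, and stand it in the rotor's threaded hole with the slot in its head about square to the two index grooves. With the thread ends kept in touch and without forcing, turn it backward (anticlockwise from above) until it drops into the thread, then forward (clockwise) one turn. The program finishes while still holding the screw upright, started one turn and not run down.

Things in the scene. Friction and masses are not known exactly. Their poses are not given: they have to be found in the camera images.
- lid_screw: Thumb screw with round fluted black knob, 35 mm wide, over a steel flange, 42 mm wide and 4 mm thick. Origin: centre of the flange's underside; z up along the axis. Knob top at z = 32 mm; 16 mm shank down to z = -46 mm (last 8 mm tapered). Its two thread ends stand out to 12 mm either side along x at z = -30 mm; the slot in the knob's top lies along x too. 0.1 to 0.2 kg; hangs by its flange.
- small_screw: A smaller screw of the same look, for another rotor: knob 24 mm wide, 24 mm tall over all, flange 36 mm wide. Origin: centre of the flange's underside. Hangs in the other fork; leave it alone.
- rack: Fixed aluminium fork rack. Origin: centre of its base (94 mm in x, 170 mm in y) on the bench; z up. Its shelf's top is 86 mm up and has two slots, 26 mm wide, open toward -x, in which a screw hangs at x = 0, y = -40 or +40 mm (which one varies). A lip along the shelf's front edge stands 3 mm above it, so a screw must be lifted to come off.
- rotor: Fixed centrifuge rotor on a stand, 136 mm wide, with a clear lid 86 mm up and a grey collar (55 mm wide, 100 mm up) round the threaded hole. Origin: centre of its foot on the bench; z up. The two index grooves on the collar's top lie along its x axis, at the two starts of the thread.
- thread_mouth (a point): Centre of the hole's mouth; axes as the rotor. Hole 18.5 mm within the thread. Thread: right-hand, two starts, 12 mm a turn, 1 mm play. Screw flange above mouth: 28 mm standing on the thread, slot square; backed a quarter turn it climbs to 31; drops to 25 when the slot is 0.1 to 0.3 rad past the grooves; 13 after a turn forward. Friction keeps it where let go.
Mind the look-alikes: they are no part of the job. Leave any brown or purple look-alike of the lid_screw alone.

How it is judged:
By the outcome, as a careful person would: the job done as asked, in the order asked, and still so for the second after the job is handed in, while the arm keeps its last pose, push and grip.
It also fails if it takes over 72 s, if anything falls off the work surface, if the arm or the gripper's body presses on something with over 40 N, if the wrist force passes 120 N, or if a joint passes its speed limit or range.

## Working session

There is one attempt and no reset: what is moved stays moved. The work goes in short steps, Python scripts to look and compute and a shell command to move; the robot and the scene stay as the last step left them, time stands still between calls to the robot, and variables do not carry over. Pictures are saved under pics/ and viewed, at most 10 in all, crops included, and the job is handed in when it is done.

```bash
ls; mkdir -p pics; cat > h.py <<'E'
import numpy as np, cv2
from rig import get_state, cams, r, finder
from scipy.spatial.transform import Rotation as R
def snap(c,f=None):
    im=cams.read_camera(c)
    if f: cv2.imwrite('pics/'+f,im)
    return im
def ray(c,uv,info=None):
    i=info or cams.camera_info(c);K=np.array(i["K"]);T=np.array(i["world_from_camera"])
    x=(uv[0]-K[0,2])/K[0,0];y=(uv[1]-K[1,2])/K[1,1]
    if c=='wrist':
        t=np.hypot(x,y);s=np.sin(t)/max(t,1e-9);d=np.array([x*s,-y*s,-np.cos(t)])
    else: d=np.array([x,-y,-1.])
    d=T[:3,:3]@d;return T[:3,3],d/np.linalg.norm(d)
def proj(c,p,info=None):
    i=info or cams.camera_info(c);K=np.array(i["K"]);T=np.array(i["world_from_camera"])
    q=T[:3,:3].T@(np.array(p)-T[:3,3]);x,y,z=q[0],-q[1],-q[2]
    if c=='wrist':
        t=np.arctan2(np.hypot(x,y),z);n=max(np.hypot(x,y),1e-9);x,y=x/n*t,y/n*t
    else: x,y=x/z,y/z
    return np.array([K[0,0]*x+K[0,2],K[1,1]*y+K[1,2]])
def tri(rs):
    A=np.zeros((3,3));b=np.zeros(3)
    for o,d in rs:
        M=np.eye(3)-np.outer(d,d);A+=M;b+=M@o
    return np.linalg.solve(A,b)
def onz(o,d,z): return o+d*(z-o[2])/d[2]
E
python3 - <<'E'
from h import *
s=get_state();print({k:np.round(v,3) for k,v in s.items()}, r.pinch_z)
ims=[snap(c) for c in('top','side','wrist')]
for c in('top','side','wrist'):
    i=cams.camera_info(c);print(c,np.round(i["K"],1).tolist(),np.round(i["world_from_camera"],3).tolist(),[k for k in i if k not in("K","world_from_camera")])
    for q in('lid_screw','small_screw','rack','rotor'):
        for d in finder.boxes_of(q,c)[:4]: print(c,q,round(d['p'],2),np.round(d['xyz'],3),np.round(proj(c,d['xyz'])))
o=np.vstack([np.hstack(ims[:2]),np.hstack([ims[2],ims[2]*0])]);cv2.imwrite('pics/a.png',cv2.resize(o,(800,600),interpolation=cv2.INTER_AREA))
E
```

```text
pics
{'time': np.float64(0.0), 'q': array([ 0.958,  0.381,  1.298, -0.   ,  1.464, -0.215]), 'dq': array([-0.002,  0.001, -0.002, -0.001,  0.001, -0.002]), 'effort': array([ 1.0000e-03, -4.4847e+01, -2.3128e+01, -0.0000e+00,  5.0000e-03,
       -0.0000e+00]), 'tcp_pos': array([0.213, 0.507, 0.197]), 'eef_rot': array([-6.210e-01, -3.079e+00,  2.000e-03]), 'ft_force': array([-0.207, -0.389, -0.876]), 'ft_torque': array([ 0.004, -0.01 ,  0.025]), 'grasp_force': np.float64(0.0), 'grip_width': np.float64(1.005)} 0.0187
top [[493.1, 0.0, 251.7], [0.0, 493.1, 195.4], [0.0, 0.0, 1.0]] [[-0.006, 0.984, -0.175, 0.255], [-1.0, -0.008, -0.01, 0.108], [-0.011, 0.175, 0.984, 1.186], [0.0, 0.0, 0.0, 1.0]] []
top lid_screw 0.68 [0.339 0.309 0.08 ] [167. 246.]
top lid_screw 0.65 [0.422 0.347 0.076] [152. 210.]
top lid_screw 0.5 [0.326 0.229 0.081] [203. 251.]
top lid_screw 0.49 [0.482 0.164 0.12 ] [231. 179.]
top small_screw 0.51 [0.504 0.241 0.092] [198. 173.]
top rack 0.6 [0.485 0.202 0.083] [215. 181.]
top rotor 0.71 [ 0.487 -0.028  0.087] [316. 179.]
side [[363.2, 0.0, 248.2], [0.0, 363.2, 188.4]
[... 171 characters left out ...]
0.059] [181. 184.]
side lid_screw 0.7 [0.338 0.296 0.068] [174. 165.]
side lid_screw 0.68 [0.478 0.151 0.11 ] [244. 168.]
side lid_screw 0.53 [0.504 0.231 0.102] [239. 151.]
side rack 0.86 [0.483 0.163 0.002] [244. 196.]
side rotor 0.94 [ 0.48  -0.046  0.083] [285. 227.]
side rotor 0.73 [0.479 0.151 0.109] [244. 168.]
wrist [[297.3, 0.0, 259.6], [0.0, 297.3, 191.1], [0.0, 0.0, 1.0]] [[0.386, -0.887, -0.253, 0.149], [0.922, 0.371, 0.106, 0.535], [-0.0, -0.274, 0.962, 0.374], [0.0, 0.0, 0.0, 1.0]] []
wrist lid_screw 0.87 [0.337 0.322 0.054] [170. 306.]
wrist rack 0.4 [0.447 0.137 0.005] [128. 354.]
wrist rotor 0.62 [0.449 0.134 0.005] [128. 354.]
wrist rotor 0.5 [0.485 0.017 0.009] [ 98. 373.]
```

View pics/a.png

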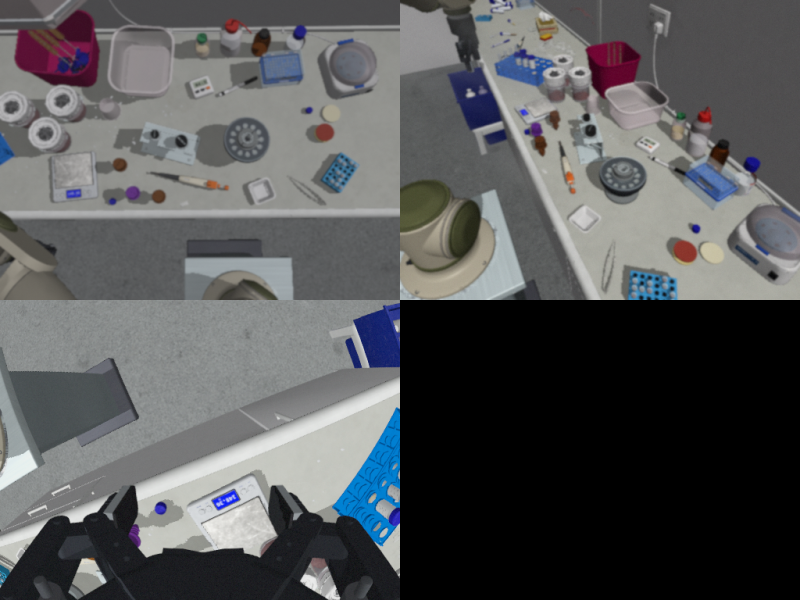

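Candidates in the top view (full-resolution px):
- Black screw at (232,182) on the rack, the larger one.
- Black screw at (198,165) on the rack, the smaller one.
- Brown look-alikes at (154,211) and (202,252).
- Purple look-alike at (169,247).

I choose the black one at (232,182) and check it in a close crop.

```bash
python3 - <<'E'
from h import *
t=snap('top');s=snap('side')
a=cv2.resize(t[130:230,165:365],(800,400),interpolation=cv2.INTER_CUBIC)[:, :]
b=cv2.resize(s[125:275,200:340],(374,400),interpolation=cv2.INTER_CUBIC)
a=cv2.resize(t[140:225,170:350],(800,378),interpolation=cv2.INTER_CUBIC)
b=cv2.resize(s[135:265,210:325],None,fx=4.5,fy=4.5,interpolation=cv2.INTER_CUBIC)
cv2.imwrite('pics/b.png',a);cv2.imwrite('pics/c.png',b)
E
```

```text
(no output)
```

View pics/b.png

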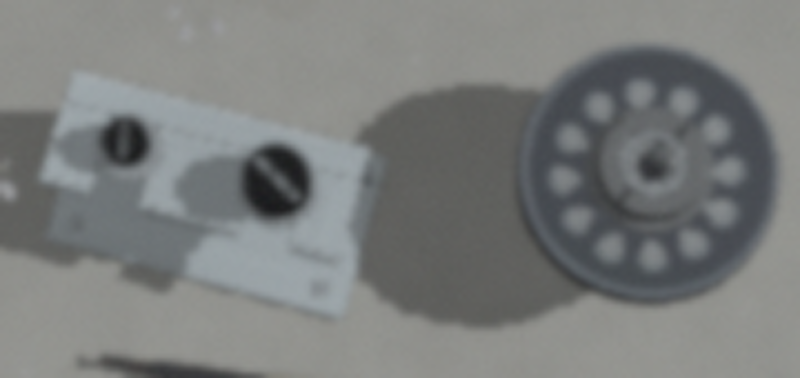

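View pics/c.png

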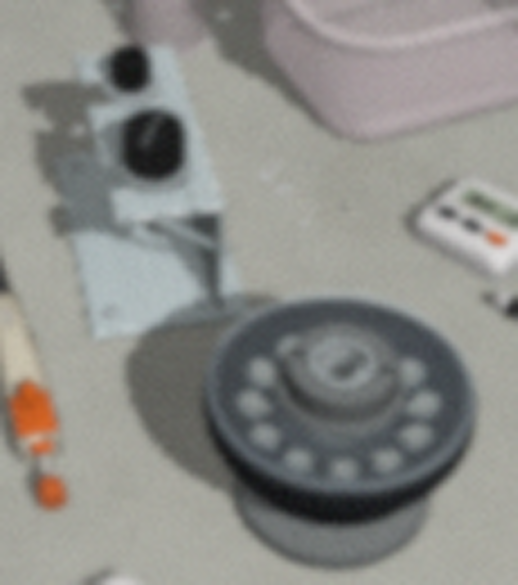

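The crop shows the larger black knob, with its slot, at crop (276,180), which is full px (232,182). The smaller screw is at crop (125,140). The rotor is at crop (652,162), with its groove marks at (685,128) and (623,195). I'll move to a hover near the rack.

```bash
cat >> h.py <<'E'
def row(p,yaw_tooly):
    "row to bring TCP to world p, tool down, tool y at yaw (deg)"
    s=get_state();R0=R.from_rotvec(s['eef_rot'])
    a=np.radians(yaw_tooly);y=np.array([np.cos(a),np.sin(a),0])
    z=np.array([0,0,-1.]);x=np.cross(y,z)
    best=None
    for sg in(1,-1):
        Rt=R.from_matrix(np.c_[sg*x,sg*y,z]);v=(R0.inv()*Rt).as_rotvec()
        if best is None or np.linalg.norm(v)<np.linalg.norm(best): best=v
    d=R0.inv().apply(np.array(p)-s['tcp_pos'])*1000
    print('rot',np.round(best,3),'deg',np.round(np.degrees(best),1),'mm',np.round(d,1))
def st():
    s=get_state();Rm=R.from_rotvec(s['eef_rot']).as_matrix()
    print('t',round(float(s['time']),2),'tcp',np.round(s['tcp_pos'],4),'z',np.round(Rm[:,2],3),'yaw',round(float(np.degrees(np.arctan2(Rm[1,1],Rm[0,1]))),1),'q',np.round(s['q'],2),'F',np.round(s['ft_force'],1),'T',np.round(s['ft_torque'],2),'w',round(float(s['grip_width']),3),'g',round(float(s['grasp_force']),1))
E
python3 -c "
from h import *
st();row([.46,.10,.26],-15)"
```

```text
t 0.85 tcp [0.213 0.507 0.198] z [-0.  0. -1.] yaw 67.2 q [ 0.96  0.38  1.3   0.    1.46 -0.22] F [-0.3  0.5 -0.3] T [-0.   -0.04 -0.01] w 1.002 g 0.0
rot [-0.    -0.     1.435] deg [-0.  -0.  82.2] mm [-385.4 -279.6  -62. ]
```

```bash
python3 -m creep '[[[0,0,0,0,0,-62,0.8],[0,0,0,0,0,-62,0.8],[0,0,1.435,-385,-280,-62,0.8],[0,0,1.435,-385,-280,-62,0.8],[0,0,1.435,-385,-280,-62,0.8],[0,0,1.435,-385,-280,-62,0.8],[0,0,1.435,-385,-280,-62,0.8],[0,0,1.435,-385,-280,-62,0.8],[0,0,1.435,-385,-280,-62,0.8],[0,0,1.435,-385,-280,-62,0.8]]]'; python3 -c "
from h import *
st();row([.46,.10,.26],-15)"
```

```text
time: 1.68
tcp_pos: [0.3862, 0.22, 0.2603]
eef_rot: [2.028, 2.399, 0.001]
ft_force: [0.7, 0.8, -0.2]
grip_width: 0.798
grasp_force: 0.0
t 1.68 tcp [0.3862 0.22   0.2603] z [ 0.001  0.    -1.   ] yaw 9.6 q [0.25 0.15 1.44 0.   1.55 0.08] F [ 0.7  0.8 -0.2] T [-0.01  0.01  0.04] w 0.798 g 0.0
rot [ 0.001 -0.     0.429] deg [ 0.  -0.  24.6] mm [-130.6   52.9    0.3]
```

```bash
python3 -m creep '[[[0,0,0.429,-131,53,0,0.8],[0,0,0.429,-131,53,0,0.8],[0,0,0.429,-131,53,0,0.8],[0,0,0.429,-131,53,0,0.8],[0,0,0.429,-131,53,0,0.8],[0,0,0.429,-131,53,0,0.8]]]'; python3 - <<'E'
from h import *
st()
info=cams.camera_info('wrist');im=snap('wrist','w1.png')
for q in('lid_screw','rotor','small_screw'):
    for d in finder.boxes_of(q,'wrist')[:4]: print(q,round(d['p'],2),np.round(d['xyz'],3),np.round(proj('wrist',d['xyz'])))
cv2.imwrite('pics/w1b.png',cv2.resize(im,(800,600),interpolation=cv2.INTER_CUBIC))
import pickle;pickle.dump((info,im),open('w1.pkl','wb'))
E
```

```text
time: 2.18
tcp_pos: [0.4604, 0.1015, 0.2598]
eef_rot: [-2.487, -1.919, 0.0]
ft_force: [-0.8, 0.8, 0.2]
grip_width: 0.796
grasp_force: 0.0
t 2.18 tcp [0.4604 0.1015 0.2598] z [-0.001  0.    -1.   ] yaw -14.7 q [-0.04  0.2   1.38  0.    1.56  0.22] F [-0.8  0.8  0.2] T [-0.02  0.    0.02] w 0.796 g 0.0
lid_screw 0.92 [0.333 0.232 0.078] [137.  95.]
lid_screw 0.9 [0.48  0.166 0.118] [263. 112.]
lid_screw 0.75 [0.343 0.303 0.076] [131.  41.]
lid_screw 0.65 [0.422 0.332 0.05 ] [188.   7.]
rotor 0.83 [ 0.485 -0.009  0.081] [299. 242.]
small_screw 0.81 [0.505 0.237 0.104] [269.  46.]
```

View pics/w1b.png

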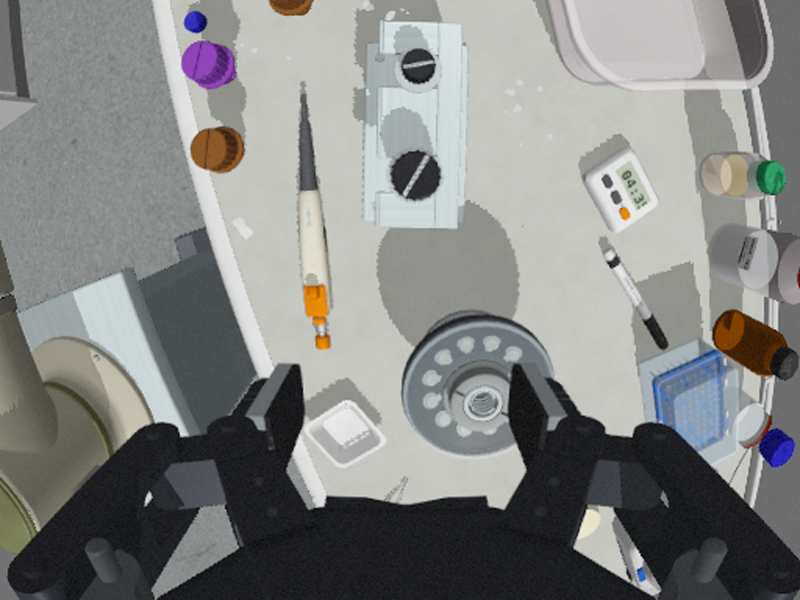

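The wrist view shows the large knob at view (416,176), full px (266,112), with its slot. The small screw is at view (418,66). The hole is at view (484,403), full px (310,258), with a groove at lower left about (452,418). Next I'll estimate positions and get a second view from lower, above the screw.

```bash
cat >> h.py <<'E'
def blob(im,uv,half=30,thr=75):
    u,v=map(int,uv);u0,v0=max(u-half,0),max(v-half,0)
    g=cv2.GaussianBlur(im[v0:v+half,u0:u+half].max(2),(3,3),0)
    m=cv2.morphologyEx((g<thr).astype(np.uint8),cv2.MORPH_CLOSE,np.ones((7,7)))
    n,l,s,c=cv2.connectedComponentsWithStats(m)
    k=max(range(1,n),key=lambda i:s[i,4]*(np.hypot(*(c[i]-half))<half*.6))
    cs,_=cv2.findContours((l==k).astype(np.uint8),cv2.RETR_EXTERNAL,cv2.CHAIN_APPROX_NONE)
    e=cv2.minEnclosingCircle(cs[0]); return c[k]+[u0,v0],s[k,4],np.array(e[0])+[u0,v0],e[1]
E
python3 - <<'E'
from h import *
import pickle
info,im=pickle.load(open('w1.pkl','rb'))
for uv in((266,112),(267,42)):
    b=blob(im,uv,26);print(b)
    for z in(.105,.118): print(z,np.round(onz(*ray('wrist',b[0],info),z),4))
print('hole',[np.round(onz(*ray('wrist',(309.8,258),info),z),4) for z in(.1,.095)])
it=cams.camera_info('top');print('hole top',np.round(onz(*ray('top',(170+652/4.444,140+162/4.447),it),.1),4),'knob',np.round(onz(*ray('top',(170+276/4.444,140+180/4.447),it),.118),4))
p=onz(*ray('wrist',(266,112),info),.112);print(p)
row([p[0],p[1],.2],-15)
E
```

```text
(array([265.50712251, 111.64245014]), np.int32(702), array([265.5, 111.5]), 15.182326316833496)
0.105 [0.483  0.1644 0.105 ]
0.118 [0.4828 0.1646 0.118 ]
(array([267.23235294,  42.        ]), np.int32(340), array([267.44444466,  42.        ]), 10.57668685913086)
0.105 [0.5048 0.2402 0.105 ]
0.118 [0.5037 0.2374 0.118 ]
hole [array([ 0.4935, -0.0267,  0.1   ]), array([ 0.4937, -0.0296,  0.095 ])]
hole top [ 0.4909 -0.0283  0.1   ] knob [0.4794 0.1613 0.118 ]
[0.48335112 0.16396414 0.112     ]
rot [ 0.    -0.     0.008] deg [ 0.  -0.   0.5] mm [64.9  7.5 60.2]
```

```bash
python3 -m creep '[[[0,0,0,65,7,65,0.8],[0,0,0,65,7,65,0.8],[0,0,0,65,7,65,0.8],[0,0,0,65,7,65,0.8]]]'; python3 - <<'E'
from h import *
import pickle
st()
info=cams.camera_info('wrist');im=snap('wrist')
pickle.dump((info,im),open('w2.pkl','wb'))
i1,m1=pickle.load(open('w1.pkl','rb'))
uv=proj('wrist',[.483,.164,.118],info);b=blob(im,uv,45);print(uv,b)
b1=blob(m1,(266,112),26)
print('tri',np.round(tri([ray('wrist',b[2],info),ray('wrist',b1[2],i1)]),4))
for z in(.114,.118): print(np.round(onz(*ray('wrist',b[2],info),z),4))
u,v=map(int,uv)
c=im[max(v-100,0):v+100,u-130:u+130];cv2.imwrite('pics/w2.png',cv2.resize(c,None,fx=3,fy=3,interpolation=cv2.INTER_CUBIC))
E
```

```text
time: 2.72
tcp_pos: [0.4824, 0.165, 0.1931]
eef_rot: [-2.481, -1.923, 0.005]
ft_force: [-0.5, -0.3, 0.6]
grip_width: 0.801
grasp_force: 0.0
t 2.72 tcp [0.4824 0.165  0.1931] z [-0.004 -0.    -1.   ] yaw -14.4 q [0.1  0.32 1.41 0.   1.42 0.35] F [-0.5 -0.3  0.6] T [-0.01 -0.01 -0.01] w 0.801 g 0.0
[261.39546912 190.059162  ] (array([261.55647156, 186.04863974]), np.int32(1213), array([261.13888931, 186.        ]), 20.42386817932129)
tri [0.483  0.1646 0.1063]
[0.4834 0.1666 0.114 ]
[0.4837 0.1676 0.118 ]
```

View pics/w2.png

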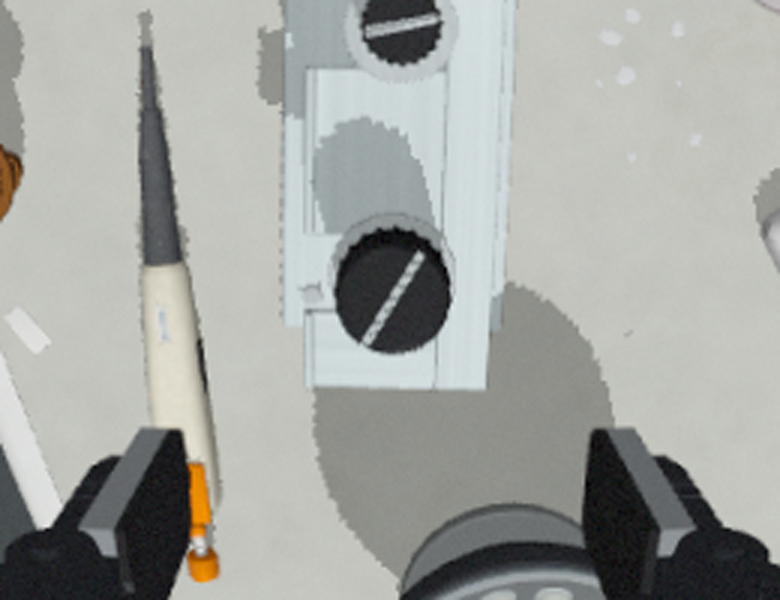

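The crop shows the large knob at (392,290), between and ahead of the open fingers. The slot points about 46° in world, and the small screw at (400,28) is clear of the fingers. I'll descend and grip.

```bash
python3 -m creep '[[[0,0,0,0,0,35,0.8],[0,0,0,0,0,65,0.8],[0,0,0,0,0,85,0.8],[0,0,0,0,0,97,0.8],[0,0,0,0,0,105,0.8],[0,0,0,0,0,105,0.8],[0,0,0,0,0,105,0.1],[0,0,0,0,0,105,0.1],[0,0,0,0,0,105,0.1],[0,0,0,0,0,105,0.1]]]' 50; python3 -m creep '[[[0,0,0,0,0,0,0.1],[0,0,0,0,0,0,0.1],[0,0,0,0,0,0,0.1],[0,0,0,0,0,0,0.1]]]' 50; python3 -c "
from h import *
st()"
```

```text
time: 3.6
tcp_pos: [0.484, 0.1631, 0.0909]
eef_rot: [2.486, 1.919, 0.002]
ft_force: [-0.7, 0.0, 0.2]
grip_width: 0.235
grasp_force: 0.0
time: 3.93
tcp_pos: [0.4836, 0.1631, 0.0901]
eef_rot: [2.487, 1.92, -0.0]
ft_force: [-0.5, 0.0, -0.3]
grip_width: 0.096
grasp_force: 0.0
t 3.93 tcp [0.4836 0.1631 0.0901] z [-0. -0. -1.] yaw -14.7 q [ 0.09  0.42  1.58 -0.    1.14  0.35] F [-0.5  0.  -0.3] T [-0.02  0.01 -0.  ] w 0.096 g 0.0
```

```bash
python3 - <<'E'
from h import *
info=cams.camera_info('wrist');w=snap('wrist','w3.png');s=snap('side')
a=cv2.resize(w[100:340,130:390],None,fx=2.2,fy=2.2);b=cv2.resize(s[100:230,190:300],None,fx=4,fy=4,interpolation=cv2.INTER_CUBIC)
o=np.zeros((528,1012,3),np.uint8);o[:a.shape[0],:a.shape[1]]=a;o[:b.shape[0],572:]=b
cv2.imwrite('pics/d.png',cv2.resize(o,(800,417)))
E
```

```text
(no output)
```

View pics/d.png

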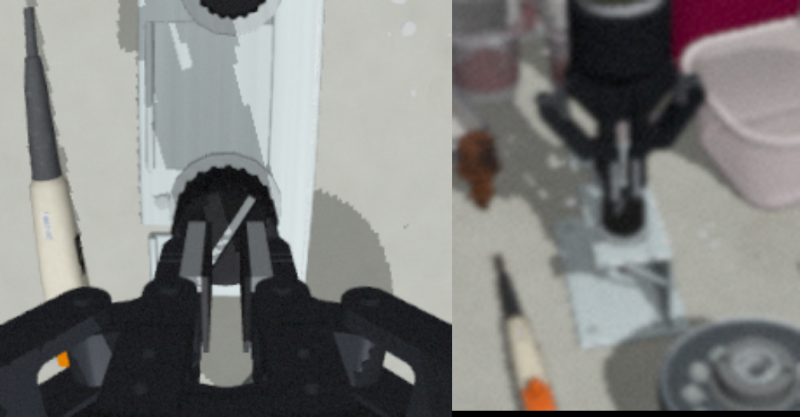

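```bash
python3 - <<'E'
from h import *
import pickle
info=cams.camera_info('wrist');T=np.array(info['world_from_camera']);s=get_state();R0=R.from_rotvec(s['eef_rot'])
print('cam in tool',np.round(R0.inv().apply(T[:3,3]-s['tcp_pos']),4))
for o in([0,0,0],[0,0,-.02],[0,0,-.054]): print(o,np.round(proj('wrist',s['tcp_pos']+R0.apply(o)),1))
im=cv2.imread('pics/w3.png')
print('knob top expected',proj('wrist',[.4835,.1655,.118]),proj('wrist',[.4835,.1655,.106]))
it=cams.camera_info('top')
i1,m1=pickle.load(open('w1.pkl','rb'));i2,m2=pickle.load(open('w2.pkl','rb'))
rs=[ray('wrist',(265.5,111.6),i1),ray('wrist',(261.3,186),i2),ray('wrist',(130+225/1.739,100+228/1.739),info)]
for x in rs: print([np.round(onz(*x,z),4) for z in(.09,.1,.118,.13)])
print('tri',tri(rs))
rt=ray('top',(232.1,180.5));print([np.round(onz(*rt,z),4) for z in(.09,.1,.118,.13)])
E
```

```text
cam in tool [ 0.0699 -0.0006 -0.1762]
[0, 0, 0] [260.3 220.9]
[0, 0, -0.02] [260.4 233.7]
[0, 0, -0.054] [260.6 263.1]
knob top expected [259.14328907 235.73441617] [259.16739591 227.22347677]
[array([0.4833, 0.1642, 0.09  ]), array([0.4831, 0.1643, 0.1   ]), array([0.4828, 0.1646, 0.118 ]), array([0.4826, 0.1648, 0.13  ])]
[array([0.482 , 0.1603, 0.09  ]), array([0.4827, 0.1629, 0.1   ]), array([0.4838, 0.1676, 0.118 ]), array([0.4846, 0.1707, 0.13  ])]
[array([0.4812, 0.1563, 0.09  ]), array([0.4823, 0.1605, 0.1   ]), array([0.4843, 0.1681, 0.118 ]), array([0.4857, 0.1732, 0.13  ])]
tri [0.48317465 0.16462637 0.10869482]
[array([0.4852, 0.1627, 0.09  ]), array([0.4831, 0.1622, 0.1   ]), array([0.4793, 0.1613, 0.118 ]), array([0.4768, 0.1607, 0.13  ])]
```

```bash
python3 - <<'E'
from h import *
s=get_state();p=s['tcp_pos']
for dz in(0,.02,.03,.04): print(dz,proj('side',p+[0,0,dz]).round(1),proj('top',p+[0,0,dz]).round(1))
rs=[ray('side',(244.7,164.5)),ray('top',(232.1,180.5))];print(tri(rs))
for z in(.09,.1,.11,.118,.13): print(z,onz(*ray('side',(244.7,167)),z).round(4))
im=snap('side');cv2.imwrite('pics/e.png',cv2.resize(im[120:200,205:295],None,fx=7,fy=7,interpolation=cv2.INTER_CUBIC))
E
```

```text
0 [243.8 170.6] [231.9 181.2]
0.02 [243.7 164.5] [231.5 179.4]
0.03 [243.6 161.4] [231.3 178.4]
0.04 [243.5 158.2] [231.  177.5]
[0.48304132 0.16098939 0.11095079]
0.09 [0.4923 0.1754 0.09  ]
0.1 [0.4869 0.1641 0.1   ]
0.11 [0.4814 0.1528 0.11  ]
0.118 [0.4771 0.1438 0.118 ]
0.13 [0.4706 0.1302 0.13  ]
```

View pics/e.png

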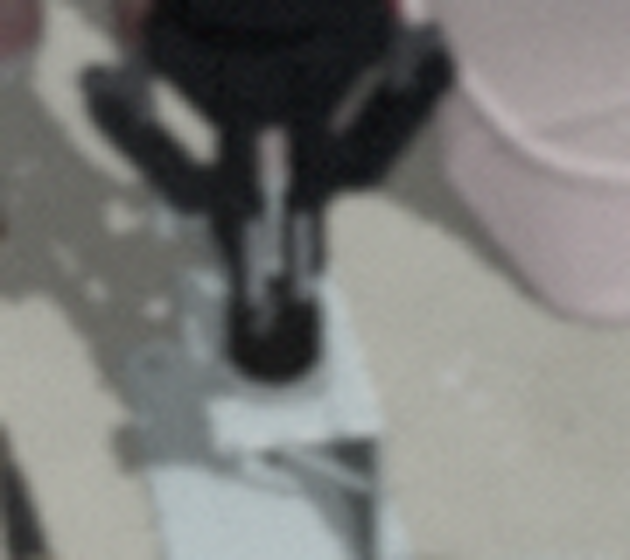

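The tips look to be at knob-top height, above where the TCP reading implies. I'll probe gently by lowering the shut fingers a few mm.

```bash
python3 -m creep '[[[0,0,0,0,0,1,0.1],[0,0,0,0,0,2,0.1],[0,0,0,0,0,3,0.1],[0,0,0,0,0,4,0.1],[0,0,0,0,0,4,0.1]]]'; python3 -m creep '[[[0,0,0,0,0,1,0.1],[0,0,0,0,0,2,0.1],[0,0,0,0,0,2,0.1]]]'
```

```text
time: 4.5
tcp_pos: [0.4835, 0.163, 0.0858]
eef_rot: [-2.487, -1.92, 0.001]
ft_force: [0.1, -0.6, 0.1]
grip_width: 0.101
grasp_force: 0.0
time: 4.75
tcp_pos: [0.4838, 0.1631, 0.085]
eef_rot: [2.486, 1.919, 0.001]
ft_force: [-4.1, -0.4, 9.9]
grip_width: 0.104
grasp_force: 4.9
```

Contact with the knob top came at TCP z = 0.0853, so I'll work relative to that. I'll lift, open, go down about 23 mm past the contact height, then close.

```bash
python3 -m creep '[[[0,0,0,0,0,-20,0.1],[0,0,0,0,0,-20,0.8],[0,0,0,0,0,-20,0.8],[0,0,0,0,0,-20,0.8],[0,0,0,0,0,-20,0.8],[0,0,0,0,0,-20,0.8],[0,0,0,0,0,-20,0.8]]]'; python3 -m creep '[[[0,0,0,0,0,10,0.8],[0,0,0,0,0,20,0.8],[0,0,0,0,0,26,0.8],[0,0,0,0,0,32,0.8],[0,0,0,0,0,32,0.8]]]';  python3 -m creep '[[[0,0,0,0,0,3,0.8],[0,0,0,0,0,6,0.8],[0,0,0,0,0,6,0.8]]]'
```

```text
time: 5.33
tcp_pos: [0.4834, 0.163, 0.1036]
eef_rot: [-2.486, -1.919, 0.001]
ft_force: [-0.6, -0.2, 0.2]
grip_width: 0.799
grasp_force: 0.0
time: 5.75
tcp_pos: [0.4831, 0.163, 0.0709]
eef_rot: [-2.486, -1.919, 0.003]
ft_force: [-0.7, 0.7, 0.3]
grip_width: 0.797
grasp_force: 0.0
time: 6.0
tcp_pos: [0.4835, 0.163, 0.0658]
eef_rot: [-2.487, -1.92, 0.0]
ft_force: [0.4, 0.2, 0.2]
grip_width: 0.801
grasp_force: 0.0
```

```bash
python3 -m creep '[[[0,0,0,0,0,2,0.2],[0,0,0,0,0,2,0.2],[0,0,0,0,0,2,0.2],[0,0,0,0,0,2,0.2],[0,0,0,0,0,2,0.2],[0,0,0,0,0,2,0.2]]]' 40; python3 - <<'E'
from h import *
st();w=snap('wrist','w4.png');s=snap('side')
a=cv2.resize(w[130:330,150:370],None,fx=2,fy=2);b=cv2.resize(s[120:200,205:295],None,fx=4,fy=4,interpolation=cv2.INTER_CUBIC)
o=np.zeros((400,800,3),np.uint8);o[:,:440]=a;o[:320,440:]=b;cv2.imwrite('pics/f.png',o)
E
```

```text
time: 6.5
tcp_pos: [0.4837, 0.1631, 0.0643]
eef_rot: [2.487, 1.92, 0.001]
ft_force: [-1.1, 0.1, 4.2]
grip_width: 0.391
grasp_force: 39.9
t 6.5 tcp [0.4837 0.1631 0.0643] z [ 0.  0. -1.] yaw -14.7 q [0.09 0.46 1.61 0.   1.08 0.35] F [-1.1  0.1  4.2] T [ 0.    0.18 -0.01] w 0.391 g 39.9
```

View pics/f.png

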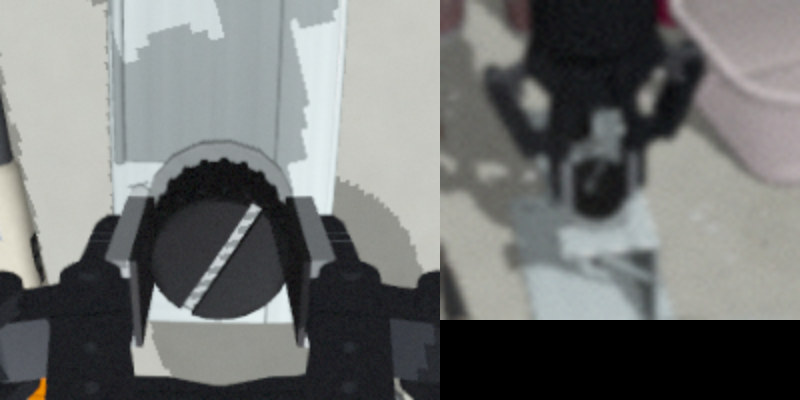

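The knob is gripped (opening 0.39, about 34 mm, 40 N), with the slot at view (190,305)–(258,208), and the small screw is untouched. I'll lift it straight up and then measure the hole and grooves.

```bash
python3 -m creep '[[[0,0,0,0,0,-6,0.2],[0,0,0,0,0,-16,0.2],[0,0,0,0,0,-36,0.2],[0,0,0,0,0,-60,0.2],[0,0,0,0,0,-88,0.2],[0,0,0,0,0,-100,0.2],[0,0,0,0,0,-100,0.2]]]' 60; python3 - <<'E'
from h import *
import pickle
st()
i1,m1=pickle.load(open('w1.pkl','rb'));it=cams.camera_info('top');isd=cams.camera_info('side')
mt=np.mean([snap('top').astype(float) for _ in range(3)],0).astype(np.uint8);ms=np.mean([snap('side').astype(float) for _ in range(3)],0).astype(np.uint8)
rs=[ray('wrist',(309.8,258),i1),ray('top',(316.7,176.4),it),ray('side',(287.1,216.1),isd)]
c=tri(rs);print('hole tri',c)
# orthophotos at z=.1
n=120;sc=.0006
out=[]
for nm,inf,im,z in(('wrist',i1,m1,.1),('top',it,mt,.1),('side',isd,ms,.1)):
    X=np.zeros((n,n,2),np.float32)
    for a in range(n):
        for b in range(n): X[a,b]=proj(nm,[c[0]-(a-n/2)*sc,c[1]-(b-n/2)*sc,z],inf)
    o=cv2.remap(im,X[...,0],X[...,1],cv2.INTER_CUBIC);out.append(cv2.resize(o,None,fx=2.2,fy=2.2,interpolation=cv2.INTER_CUBIC))
cv2.imwrite('pics/g.png',np.hstack(out))
E
```

```text
time: 7.18
tcp_pos: [0.4849, 0.1632, 0.1668]
eef_rot: [2.484, 1.918, 0.007]
ft_force: [-0.2, -0.4, -0.6]
grip_width: 0.388
grasp_force: 59.7
t 7.18 tcp [0.4849 0.1632 0.1668] z [ 0.005  0.    -1.   ] yaw -14.7 q [ 0.09  0.34  1.46 -0.    1.34  0.35] F [-0.2 -0.4 -0.6] T [ 0.01 -0.03  0.05] w 0.388 g 59.7
hole tri [ 0.4936963  -0.02951077  0.09520315]
```

View pics/g.png

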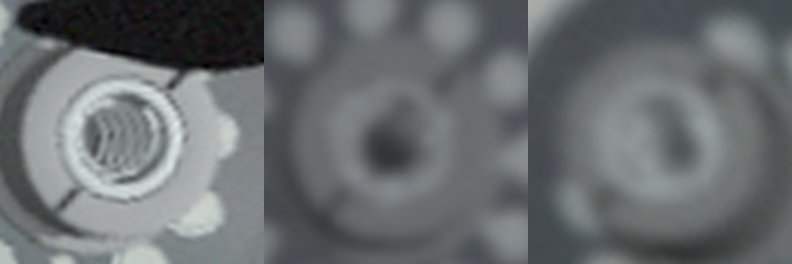

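Grooves show in the wrist tile at (178,78) and (68,202), and in the top tile at (188,78) and (74,202). That gives a groove line of about -42° in world, with the hole near (0.492, -0.028). I'll put the wrist camera straight above the hole for a height-independent fix.

```bash
python3 - <<'E'
from h import *
row([.474,-.096,.17],-14.7)
E
python3 -m creep '[[[0,0,0,-120,0,0,0.2],[0,0,0,-252,0,-2,0.2],[0,0,0,-252,0,-2,0.2],[0,0,0,-252,0,-2,0.2],[0,0,0,-252,0,-2,0.2],[0,0,0,-252,0,-2,0.2],[0,0,0,-252,0,-2,0.2],[0,0,0,-252,0,-2,0.2],[0,0,0,-252,0,-2,0.2],[0,0,0,-252,0,-2,0.2]]]'; python3 - <<'E'
from h import *
import pickle
st();s=get_state();info=cams.camera_info('wrist');im=snap('wrist');pickle.dump((info,im,s['tcp_pos'],s['eef_rot']),open('w5.pkl','wb'))
print('nadir',proj('wrist',np.array(info['world_from_camera'])[:3,3]-[0,0,.3],info),'hole exp',proj('wrist',[.4918,-.028,.1],info))
hp=proj('wrist',[.4918,-.028,.1],info)
def ortho(c,z,n,sc):
    A,B=np.mgrid[:n,:n];X=np.array([[proj('wrist',[c[0]-(a-n/2)*sc,c[1]-(b-n/2)*sc,z],info) for b in range(n)] for a in range(n)],np.float32)
    return cv2.remap(im,X[...,0],X[...,1],cv2.INTER_CUBIC)
a=ortho([.4918,-.028],.1,160,.0005)
v0=200;k=im[150:340,150:370]
o=np.zeros((400,800,3),np.uint8);o[:,:400]=cv2.resize(a,(400,400),interpolation=cv2.INTER_CUBIC);o[:345,400:]=cv2.resize(k,(400,345),interpolation=cv2.INTER_CUBIC)
cv2.imwrite('pics/i.png',o)
E
```

```text
rot [-0.002  0.001  0.001] deg [-0.1  0.   0. ] mm [-252.8   56.8   -7.1]
time: 8.32
tcp_pos: [0.4199, -0.0796, 0.1657]
eef_rot: [-2.485, -1.921, 0.0]
ft_force: [-0.4, 0.6, -0.9]
grip_width: 0.386
grasp_force: 59.8
t 8.32 tcp [ 0.4199 -0.0796  0.1657] z [-0.001  0.001 -1.   ] yaw -14.6 q [-0.47  0.2   1.67  0.    1.28 -0.21] F [-0.4  0.6 -0.9] T [-0.    0.02 -0.08] w 0.386 g 59.8
nadir [259.73409729 108.69259913] hole exp [329.45153905 112.45123459]
```

View pics/i.png

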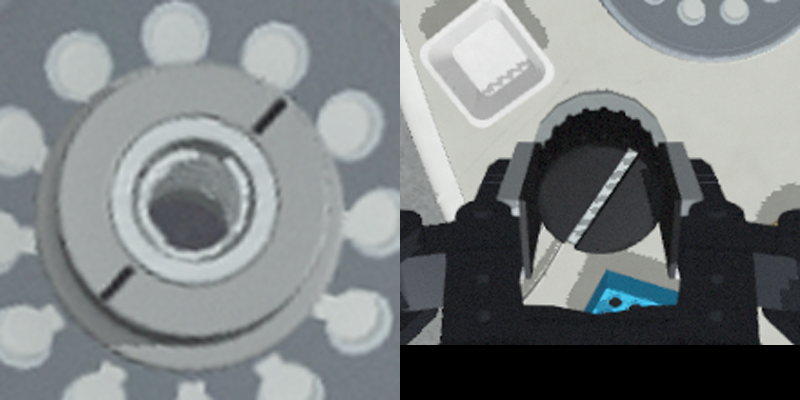

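The left orthophoto (0.2 mm/px) shows the mouth ring at (196,199) and grooves at (287,100) and (102,298). The collar scales to 55 mm, so z = 0.100 holds. The right tile shows the knob in hand, with slot ends at (570,245) and (632,152).

```bash
python3 - <<'E'
from h import *
import pickle
info,im,tp,rv=pickle.load(open('w5.pkl','rb'));R0=R.from_rotvec(rv)
P=[onz(*ray('wrist',(150+(u-400)/1.818,150+v/1.818),info),tp[2]+.054) for u,v in((570,245),(632,152))]
d=P[1]-P[0];m=(P[0]+P[1])/2
print('slot ang',np.degrees(np.arctan2(d[1],d[0])),np.linalg.norm(d),'offset tool',R0.inv().apply(m-tp)*1000)
print('groove ang',np.degrees(np.arctan2(-(287-102),(298-100))))
hole=np.array([.492,-.027])
off=R0.apply([.0018,0,0])[:2];t=hole-off;print(t)
row([t[0],t[1],.166],-14.6)
E
```

```text
slot ang 45.52788977859621 0.031931649457199215 offset tool [  1.38692474  -0.36830859 -53.99917212]
groove ang -43.055980975063804
[ 0.49154697 -0.02874206]
rot [-0.001 -0.     0.001] deg [-0.  -0.   0.1] mm [67.  56.6 -0.2]
```

```bash
python3 -m creep '[[[0,0,0,33,28,0,0.2],[0,0,0,60,52,0,0.2],[0,0,0,67,57,0,0.2],[0,0,0,67,57,0,0.2],[0,0,0,67,57,0,0.2],[0,0,0,67,57,0,0.2]]]'; python3 - <<'E'
from h import *
st();row([.4915,-.0287,.121],-14.6)
for c in('top',):
    im=snap(c)
E
```

```text
time: 8.87
tcp_pos: [0.4911, -0.0301, 0.1659]
eef_rot: [-2.486, -1.92, 0.001]
ft_force: [0.6, 0.2, -1.9]
grip_width: 0.382
grasp_force: 60.1
t 8.87 tcp [ 0.4911 -0.0301  0.1659] z [-0.001  0.    -1.   ] yaw -14.6 q [-0.3   0.31  1.51 -0.    1.33 -0.05] F [ 0.6  0.2 -1.9] T [-0.05  0.02 -0.03] w 0.382 g 60.1
rot [-0.001  0.    -0.   ] deg [-0.  0. -0.] mm [ 1.4  0.1 44.9]
```

```bash
python3 -m creep '[[[0,0,0,1,0,10,0.2],[0,0,0,1,0,22,0.2],[0,0,0,1,0,32,0.2],[0,0,0,1,0,40,0.2],[0,0,0,1,0,45,0.2],[0,0,0,1,0,45,0.2]]]'; python3 -c "
from h import *
st()"
```

```text
time: 9.42
tcp_pos: [0.4915, -0.0296, 0.1203]
eef_rot: [-2.486, -1.918, 0.001]
ft_force: [-0.3, -0.6, -1.2]
grip_width: 0.384
grasp_force: 60.1
t 9.42 tcp [ 0.4915 -0.0296  0.1203] z [-0.001  0.    -1.   ] yaw -14.7 q [-0.3   0.36  1.58 -0.    1.21 -0.04] F [-0.3 -0.6 -1.2] T [ 0.06 -0.09  0.02] w 0.384 g 60.1
```

```bash
python3 -m creep '[[[0,0,0,0,0,2,0.2],[0,0,0,0,0,4,0.2],[0,0,0,0,0,6,0.2],[0,0,0,0,0,6,0.2]]]'; python3 -c "
from h import *
st()"; python3 -m creep '[[[0,0,0,0,0,1.5,0.2],[0,0,0,0,0,3,0.2],[0,0,0,0,0,4.5,0.2],[0,0,0,0,0,4.5,0.2]]]'; python3 -c "
from h import *
st()"
```

```text
time: 9.75
tcp_pos: [0.4921, -0.0294, 0.1149]
eef_rot: [-2.487, -1.92, 0.0]
ft_force: [0.2, 1.3, -1.7]
grip_width: 0.386
grasp_force: 60.1
t 9.75 tcp [ 0.4921 -0.0294  0.1149] z [-0.  0. -1.] yaw -14.7 q [-0.3   0.36  1.59  0.    1.19 -0.04] F [ 0.2  1.3 -1.7] T [-0.02  0.04 -0.02] w 0.386 g 60.1
time: 10.08
tcp_pos: [0.4921, -0.0293, 0.1103]
eef_rot: [-2.487, -1.919, 0.0]
ft_force: [0.3, 0.6, -1.8]
grip_width: 0.386
grasp_force: 60.1
t 10.08 tcp [ 0.4921 -0.0293  0.1103] z [-0.  0. -1.] yaw -14.7 q [-0.3   0.37  1.59  0.    1.18 -0.04] F [ 0.3  0.6 -1.8] T [ 0.17 -0.09  0.04] w 0.386 g 60.1
```

```bash
python3 -m creep '[[[0,0,0,0,0,1,0.2],[0,0,0,0,0,2,0.2],[0,0,0,0,0,3,0.2],[0,0,0,0,0,3,0.2]]]'; python3 -m creep '[[[0,0,0,0,0,0.7,0.2],[0,0,0,0,0,1.4,0.2],[0,0,0,0,0,1.4,0.2]]]'; python3 -c "
from h import *
st()"
```

```text
time: 10.42
tcp_pos: [0.4922, -0.0293, 0.1073]
eef_rot: [-2.487, -1.92, -0.0]
ft_force: [0.7, 2.0, -1.8]
grip_width: 0.391
grasp_force: 60.1
time: 10.67
tcp_pos: [0.4923, -0.0293, 0.1062]
eef_rot: [2.487, 1.92, 0.001]
ft_force: [0.2, 2.6, 0.6]
grip_width: 0.384
grasp_force: 60.1
t 10.67 tcp [ 0.4923 -0.0293  0.1062] z [ 0.  0. -1.] yaw -14.7 q [-0.3   0.38  1.6   0.    1.17 -0.04] F [0.2 2.6 0.6] T [ 0.39 -0.05 -0.03] w 0.384 g 60.1
```

Contact came at TCP z = 0.1062, which matches standing on the thread at 28 mm. Now I turn backward with a light preload, following the climb.

```bash
python3 -m creep '[[[0,0,0,0.5,0,0.5,0.2],[0,0,-0.1,0.5,0,0.4,0.2],[0,0,-0.2,0.5,0,0.2,0.2],[0,0,-0.3,0.5,0,0,0.2],[0,0,-0.4,0.5,0,-0.2,0.2],[0,0,-0.5,0.5,0,-0.4,0.2],[0,0,-0.6,0.5,0,-0.6,0.2],[0,0,-0.6,0.5,0,-0.6,0.2]]]'; python3 -c "
from h import *
st()"
```

```text
time: 11.33
tcp_pos: [0.4923, -0.029, 0.107]
eef_rot: [1.804, 2.572, -0.0]
ft_force: [-0.4, 2.3, 3.8]
grip_width: 0.385
grasp_force: 60.5
t 11.33 tcp [ 0.4923 -0.029   0.107 ] z [ 0. -0. -1.] yaw 19.9 q [-0.3   0.37  1.6  -0.    1.17 -0.65] F [-0.4  2.3  3.8] T [0.16 0.09 0.02] w 0.385 g 60.5
```

```bash
python3 -m creep '[[[0,0,-0.1,0,0,-0.2,0.2],[0,0,-0.2,0,0,-0.4,0.2],[0,0,-0.3,0,0,-0.6,0.2],[0,0,-0.4,0,0,-0.8,0.2],[0,0,-0.5,0,0,-1,0.2],[0,0,-0.6,0,0,-1.15,0.2],[0,0,-0.7,0,0,-1.35,0.2],[0,0,-0.8,0,0,-1.5,0.2],[0,0,-0.8,0,0,-1.5,0.2]]]'; python3 -c "
from h import *
st()"
```

```text
time: 12.08
tcp_pos: [0.4925, -0.0289, 0.1083]
eef_rot: [0.665, 3.07, 0.0]
ft_force: [0.6, 1.5, 3.6]
grip_width: 0.387
grasp_force: 60.3
t 12.08 tcp [ 0.4925 -0.0289  0.1083] z [ 0. -0. -1.] yaw 65.6 q [-0.3   0.37  1.6   0.    1.17 -1.44] F [0.6 1.5 3.6] T [ 0.38 -0.07 -0.05] w 0.387 g 60.3
```

```bash
python3 -m creep '[[[0,0,-0.06,0,0,-0.1,0.2],[0,0,-0.12,0,0,-0.2,0.2],[0,0,-0.18,0,0,-0.3,0.2],[0,0,-0.24,0,0,-0.3,0.2],[0,0,-0.3,0,0,-0.2,0.2],[0,0,-0.34,0,0,-0.1,0.2],[0,0,-0.38,0,0,0,0.2],[0,0,-0.38,0,0,0,0.2]]]'; python3 -c "
from h import *
st()"
```

```text
time: 12.75
tcp_pos: [0.492, -0.0285, 0.1082]
eef_rot: [-0.079, -3.14, -0.001]
ft_force: [-1.2, 4.7, 2.0]
grip_width: 0.384
grasp_force: 60.3
t 12.75 tcp [ 0.492  -0.0285  0.1082] z [-0.001  0.001 -1.   ] yaw 87.1 q [-0.3   0.37  1.6   0.    1.17 -1.82] F [-1.2  4.7  2. ] T [0.83 0.14 0.02] w 0.384 g 60.3
```

```bash
python3 -m creep '[[[0,0,0,0,0.6,0,0.2],[0,0,0,0,0.6,0.5,0.2],[0,0,0,0,0.6,1,0.2],[0,0,0,0,0.6,1.5,0.2],[0,0,0,0,0.6,1.5,0.2]]]'; python3 -c "
from h import *
st()"
```

```text
time: 13.17
tcp_pos: [0.4923, -0.0281, 0.1063]
eef_rot: [-0.076, -3.141, -0.001]
ft_force: [1.7, 2.6, -4.8]
grip_width: 0.39
grasp_force: 59.9
t 13.17 tcp [ 0.4923 -0.0281  0.1063] z [-0.     0.001 -1.   ] yaw 87.2 q [-0.3   0.38  1.6   0.    1.17 -1.82] F [ 1.7  2.6 -4.8] T [ 0.59 -0.37  0.  ] w 0.39 g 59.9
```

```bash
python3 -m creep '[[[0,0,0,0,0.2,0.5,0.2],[0,0,0,0,0.2,1,0.2],[0,0,0,0,0.2,1.5,0.2],[0,0,0,0,0.2,1.5,0.2]]]'; python3 -c "
from h import *
st()";python3 -m creep '[[[0,0,0,0,0.2,0.5,0.2],[0,0,0,0,0.2,1,0.2],[0,0,0,0,0.2,1,0.2]]]'; python3 -c "
from h import *
st()"
```

```text
time: 13.5
tcp_pos: [0.4923, -0.0284, 0.105]
eef_rot: [-0.074, -3.14, 0.001]
ft_force: [0.1, 1.5, -1.8]
grip_width: 0.386
grasp_force: 59.9
t 13.5 tcp [ 0.4923 -0.0284  0.105 ] z [-0. -0. -1.] yaw 87.3 q [-0.3   0.38  1.6  -0.    1.16 -1.82] F [ 0.1  1.5 -1.8] T [-0.02 -0.13  0.04] w 0.386 g 59.9
time: 13.75
tcp_pos: [0.4922, -0.028, 0.1042]
eef_rot: [-0.074, -3.14, 0.0]
ft_force: [0.3, -0.0, -1.3]
grip_width: 0.389
grasp_force: 60.0
t 13.75 tcp [ 0.4922 -0.028   0.1042] z [-0. -0. -1.] yaw 87.3 q [-0.3   0.38  1.6  -0.    1.16 -1.82] F [ 0.3 -0.  -1.3] T [-0.05 -0.03 -0.06] w 0.389 g 60.0
```

```bash
python3 -m creep '[[[0,0,0,0,0,0.5,0.2],[0,0,0,0,0,1,0.2],[0,0,0,0,0,1,0.2]]]'; python3 -c "
from h import *
st()";python3 -m creep '[[[0,0,0,0,0,0.4,0.2],[0,0,0,0,0,0.8,0.2],[0,0,0,0,0,0.8,0.2]]]'; python3 -c "
from h import *
st()"
```

```text
time: 14.0
tcp_pos: [0.4925, -0.028, 0.1035]
eef_rot: [0.073, 3.14, -0.0]
ft_force: [0.4, 0.2, 1.8]
grip_width: 0.388
grasp_force: 60.4
t 14.0 tcp [ 0.4925 -0.028   0.1035] z [ 0.001 -0.    -1.   ] yaw 87.3 q [-0.3   0.38  1.6  -0.    1.16 -1.82] F [0.4 0.2 1.8] T [-0.03  0.02  0.03] w 0.388 g 60.4
time: 14.25
tcp_pos: [0.4928, -0.028, 0.1033]
eef_rot: [0.073, 3.139, -0.001]
ft_force: [-0.2, -0.4, 7.4]
grip_width: 0.387
grasp_force: 61.0
t 14.25 tcp [ 0.4928 -0.028   0.1033] z [ 0.002 -0.001 -1.   ] yaw 87.3 q [-0.3   0.38  1.6  -0.    1.16 -1.82] F [-0.2 -0.4  7.4] T [ 0.08  0.29 -0.02] w 0.387 g 61.0
```

It dropped in: contact at 0.1035, so the flange is about 25 mm up. Next is forward, clockwise, following the 12 mm pitch.

```bash
python3 -m creep '[[[0,0,0.11,0,0,0,0.2],[0,0,0.22,0,0,0,0.2],[0,0,0.33,0,0,0.2,0.2],[0,0,0.44,0,0,0.4,0.2],[0,0,0.55,0,0,0.6,0.2],[0,0,0.66,0,0,0.8,0.2],[0,0,0.77,0,0,1,0.2],[0,0,0.88,0,0,1.2,0.2],[0,0,0.99,0,0,1.4,0.2],[0,0,1.1,0,0,1.6,0.2]]]'; python3 -c "
from h import *
st()"
```

```text
time: 15.08
tcp_pos: [0.493, -0.0282, 0.1013]
eef_rot: [1.71, 2.633, 0.001]
ft_force: [-0.0, -0.7, 3.1]
grip_width: 0.388
grasp_force: 60.5
t 15.08 tcp [ 0.493  -0.0282  0.1013] z [ 0.002 -0.001 -1.   ] yaw 24.0 q [-0.3   0.38  1.61 -0.    1.15 -0.72] F [-0.  -0.7  3.1] T [-0.17 -0.05  0.07] w 0.388 g 60.5
```

```bash
python3 -m creep '[[[0,0,0.11,0,0,0.2,0.2],[0,0,0.22,0,0,0.4,0.2],[0,0,0.33,0,0,0.6,0.2],[0,0,0.44,0,0,0.85,0.2],[0,0,0.55,0,0,1.05,0.2],[0,0,0.66,0,0,1.25,0.2],[0,0,0.77,0,0,1.5,0.2],[0,0,0.88,0,0,1.7,0.2],[0,0,0.99,0,0,1.9,0.2],[0,0,1.1,0,0,2.1,0.2]]]'; python3 -c "
from h import *
st()"
```

```text
time: 15.92
tcp_pos: [0.4933, -0.0281, 0.0993]
eef_rot: [2.835, 1.351, 0.003]
ft_force: [1.7, 0.5, 3.3]
grip_width: 0.385
grasp_force: 60.5
t 15.92 tcp [ 0.4933 -0.0281  0.0993] z [ 0.003 -0.001 -1.   ] yaw -39.0 q [-0.3   0.38  1.61  0.    1.15  0.38] F [1.7 0.5 3.3] T [-0.02 -0.28  0.04] w 0.385 g 60.5
```

```bash
python3 -m creep '[[[0,0,0.11,0,0,0.2,0.2],[0,0,0.22,0,0,0.4,0.2],[0,0,0.33,0,0,0.6,0.2],[0,0,0.44,0,0,0.85,0.2],[0,0,0.55,0,0,1.05,0.2],[0,0,0.66,0,0,1.25,0.2],[0,0,0.77,0,0,1.5,0.2],[0,0,0.88,0,0,1.7,0.2],[0,0,0.99,0,0,1.9,0.2],[0,0,1.1,0,0,2.1,0.2]]]'; python3 -c "
from h import *
st()"
```

```text
time: 16.75
tcp_pos: [0.4929, -0.0278, 0.0971]
eef_rot: [-3.124, 0.33, -0.002]
ft_force: [0.0, 1.5, 4.0]
grip_width: 0.386
grasp_force: 60.5
t 16.75 tcp [ 0.4929 -0.0278  0.0971] z [ 0.002  0.    -1.   ] yaw -102.1 q [-0.3   0.39  1.61  0.    1.14  1.48] F [0.  1.5 4. ] T [ 0.19 -0.2   0.05] w 0.386 g 60.5
```

```bash
python3 -m creep '[[[0,0,0.11,0,0,0.2,0.2],[0,0,0.22,0,0,0.4,0.2],[0,0,0.33,0,0,0.6,0.2],[0,0,0.44,0,0,0.85,0.2],[0,0,0.55,0,0,1.05,0.2],[0,0,0.66,0,0,1.25,0.2],[0,0,0.77,0,0,1.45,0.2],[0,0,0.88,0,0,1.65,0.2],[0,0,0.99,0,0,1.85,0.2],[0,0,1.1,0,0,2.05,0.2]]]'; python3 - <<'E'
from h import *
import pickle
st();s=get_state();info=cams.camera_info('wrist');im=snap('wrist');pickle.dump((info,im,s['tcp_pos'],s['eef_rot']),open('w6.pkl','wb'))
# compare knob top patch with in-hand view before (slip check)
_,im0,_,_=pickle.load(open('w5.pkl','rb'))
for I in(im0,im):
    g=I[225:295,232:292].max(2).astype(int);m=(g>120);ys,xs=np.nonzero(m);
    n,l,stt,c=cv2.connectedComponentsWithStats(m.astype(np.uint8))
    k=[(stt[i,4],np.round(c[i]+[232,225],1)) for i in range(1,n)];print(sorted(k,key=lambda t:-t[0])[:3])
    i=1+int(np.argmin([np.hypot(*(c[j]-[28,34])) if stt[j,4]>30 else 99 for j in range(1,n)]));y,x=np.nonzero(l==i)
    w=np.linalg.eigh(np.cov(x,y))[1][:,1];print('slot img angle',np.degrees(np.arctan2(-w[1],w[0])))
E
```

```text
time: 17.58
tcp_pos: [0.4931, -0.0277, 0.095]
eef_rot: [-2.49, 1.914, -0.003]
ft_force: [1.6, 1.4, 2.3]
grip_width: 0.385
grasp_force: 60.5
t 17.58 tcp [ 0.4931 -0.0277  0.095 ] z [ 0.002  0.    -1.   ] yaw -165.1 q [-0.3   0.39  1.62  0.    1.13  2.58] F [1.6 1.4 2.3] T [ 0.32 -0.37 -0.01] w 0.385 g 60.5
[(np.int32(893), array([262.4, 277.8])), (np.int32(12), array([290.2, 226.8]))]
slot img angle -136.25090765792655
[(np.int32(840), array([262.5, 277.6])), (np.int32(16), array([290.1, 227.2])), (np.int32(1), array([232., 225.]))]
slot img angle -128.70057804113898
```

```bash
python3 -m creep '[[[0,0,0,0,0,0,0.6],[0,0,0,0,0,0,0.65],[0,0,0,0,0,0,0.65],[0,0,0,0,0,0,0.65]]]'; python3 - <<'E'
from h import *
import pickle
st()
im2=snap('wrist')
for I in(pickle.load(open('w5.pkl','rb'))[1],pickle.load(open('w6.pkl','rb'))[1],im2):
    pts=[]
    for v in range(238,280):
        x=np.arange(240,282);g=I[v,240:282].max(1).astype(float);c=261-(v-259)*.66
        w=(g>120)*(np.abs(x-c)<12)
        if w.sum()>1: pts.append(((w*x).sum()/w.sum(),v))
    p=np.array(pts,np.float32);f=cv2.fitLine(p,cv2.DIST_HUBER,0,.01,.01).ravel();print(len(p),'ang',np.degrees(np.arctan2(-f[1],f[0]))%180,f[2:])
E
```

```text
time: 17.97
tcp_pos: [0.4922, -0.0279, 0.0944]
eef_rot: [2.497, -1.906, -0.001]
ft_force: [-0.3, -0.2, 0.9]
grip_width: 0.65
grasp_force: 0.0
t 17.97 tcp [ 0.4922 -0.0279  0.0944] z [-0.001  0.    -1.   ] yaw -164.7 q [-0.3   0.39  1.62 -0.    1.14  2.58] F [-0.3 -0.2  0.9] T [ 0.08 -0.02  0.03] w 0.65 g 0.0
42 ang 55.404305 [260.4 258.4]
42 ang 55.685997 [260.39285 258.5    ]
42 ang 55.047657 [261.  254.3]
```

There is no slip: the slot's image angle was 55.4° before and 55.7° after. I'll rotate the open hand back half a turn and regrip.

```bash
python3 -m creep '[[[0,0,-0.12,0,0,-0.5,0.65],[0,0,-0.24,0,0,-0.5,0.65],[0,0,-0.36,0,0,-0.5,0.65],[0,0,-0.48,0,0,-0.5,0.65],[0,0,-0.6,0,0,-0.5,0.65],[0,0,-0.72,0,0,-0.5,0.65],[0,0,-0.84,0,0,-0.5,0.65],[0,0,-0.96,0,0,-0.5,0.65],[0,0,-1.05,0,0,-0.5,0.65]]]' && python3 -m creep '[[[0,0,-0.12,0,0,0,0.65],[0,0,-0.24,0,0,0,0.65],[0,0,-0.36,0,0,0,0.65],[0,0,-0.48,0,0,0,0.65],[0,0,-0.6,0,0,0,0.65],[0,0,-0.72,0,0,0,0.65],[0,0,-0.84,0,0,0,0.65],[0,0,-0.96,0,0,0,0.65],[0,0,-1.05,0,0,0,0.65]]]' && python3 -m creep '[[[0,0,-0.12,0,0,0,0.65],[0,0,-0.24,0,0,0,0.65],[0,0,-0.36,0,0,0,0.65],[0,0,-0.48,0,0,0,0.65],[0,0,-0.6,0,0,0,0.65],[0,0,-0.72,0,0,0,0.65],[0,0,-0.84,0,0,0,0.65],[0,0,-0.96,0,0,0,0.65],[0,0,-1.04,0,0,0,0.65],[0,0,-1.04,0,0,0,0.65]]]'; python3 -c "
from h import *
st();row([.4928,-.0278,.0950],14.9)"
```

```text
time: 18.77
tcp_pos: [0.4923, -0.0279, 0.095]
eef_rot: [3.117, -0.389, -0.0]
ft_force: [-0.1, 0.4, 0.4]
grip_width: 0.645
grasp_force: 0.0
time: 19.52
tcp_pos: [0.4923, -0.0279, 0.095]
eef_rot: [-2.892, -1.226, 0.0]
ft_force: [-0.8, 0.2, -0.0]
grip_width: 0.651
grasp_force: 0.0
time: 20.35
tcp_pos: [0.4923, -0.0279, 0.095]
eef_rot: [-1.905, -2.498, 0.0]
ft_force: [-0.0, 0.7, 0.1]
grip_width: 0.652
grasp_force: 0.0
t 20.35 tcp [ 0.4923 -0.0279  0.095 ] z [-0. -0. -1.] yaw 15.3 q [-0.3   0.39  1.62 -0.    1.14 -0.56] F [-0.   0.7  0.1] T [ 0.03 -0.   -0.05] w 0.652 g 0.0
rot [-0.    -0.     0.008] deg [-0.  -0.   0.4] mm [-0.   0.5  0. ]
```

```bash
python3 -m creep '[[[0,0,0,0,0.3,0,0.2],[0,0,0,0,0.3,0,0.2],[0,0,0,0,0.3,0,0.2],[0,0,0,0,0.3,0,0.2],[0,0,0,0,0.3,0,0.2]]]' 60; python3 - <<'E'
from h import *
import pickle
st();im=snap('wrist');np.save('w7.npy',im)
P=None
info=cams.camera_info('wrist');tp=get_state()['tcp_pos']
pts=[]
for v in range(238,280):
    x=np.arange(240,282);g=im[v,240:282].max(1).astype(float);c=261-(v-259)*.66
    w=(g>120)*(np.abs(x-c)<12)
    if w.sum()>1: pts.append(((w*x).sum()/w.sum(),v))
p=np.array(pts,np.float32);f=cv2.fitLine(p,cv2.DIST_HUBER,0,.01,.01).ravel()
a=f[2:]+8*f[:2];b=f[2:]-8*f[:2];A,B=[onz(*ray('wrist',q,info),tp[2]+.054) for q in(a,b)]
print(len(p),np.degrees(np.arctan2(*(A-B)[1::-1]))%180)
E
```

```text
time: 20.77
tcp_pos: [0.4928, -0.0279, 0.0953]
eef_rot: [1.91, 2.494, 0.0]
ft_force: [-0.9, -0.4, 3.4]
grip_width: 0.384
grasp_force: 59.3
t 20.77 tcp [ 0.4928 -0.0279  0.0953] z [ 0. -0. -1.] yaw 15.1 q [-0.3   0.39  1.61  0.    1.14 -0.56] F [-0.9 -0.4  3.4] T [ 0.02  0.04 -0.03] w 0.384 g 59.3
42 74.10586328257796
```

Slot at 74°, as expected. 107° (1.865 rad) remain.

```bash
python3 -m creep '[[[0,0,0.1,0,0,0.2,0.2],[0,0,0.2,0,0,0.4,0.2],[0,0,0.3,0,0,0.6,0.2],[0,0,0.4,0,0,0.75,0.2],[0,0,0.5,0,0,0.95,0.2],[0,0,0.6,0,0,1.15,0.2],[0,0,0.7,0,0,1.35,0.2],[0,0,0.8,0,0,1.55,0.2],[0,0,0.9,0,0,1.7,0.2],[0,0,0.93,0,0,1.8,0.2]]]'; python3 -c "
from h import *
st()"
```

```text
time: 21.65
tcp_pos: [0.4933, -0.0279, 0.0936]
eef_rot: [2.828, 1.365, 0.002]
ft_force: [0.9, -0.1, 3.6]
grip_width: 0.387
grasp_force: 59.3
t 21.65 tcp [ 0.4933 -0.0279  0.0936] z [ 0.002 -0.    -1.   ] yaw -38.5 q [-0.3   0.39  1.62  0.    1.13  0.37] F [ 0.9 -0.1  3.6] T [ 0.01 -0.33  0.03] w 0.387 g 59.3
```

```bash
python3 -m creep '[[[0,0,0.1,0,0,0.2,0.2],[0,0,0.2,0,0,0.4,0.2],[0,0,0.3,0,0,0.6,0.2],[0,0,0.4,0,0,0.75,0.2],[0,0,0.5,0,0,0.95,0.2],[0,0,0.6,0,0,1.15,0.2],[0,0,0.7,0,0,1.35,0.2],[0,0,0.8,0,0,1.5,0.2],[0,0,0.93,0,0,1.7,0.2],[0,0,0.93,0,0,1.7,0.2]]]'; python3 - <<'E'
from h import *
st();im=snap('wrist');info=cams.camera_info('wrist');tp=get_state()['tcp_pos']
pts=[]
for v in range(238,280):
    x=np.arange(240,282);g=im[v,240:282].max(1).astype(float);c=261-(v-259)*.66
    w=(g>120)*(np.abs(x-c)<12)
    if w.sum()>1: pts.append(((w*x).sum()/w.sum(),v))
p=np.array(pts,np.float32);f=cv2.fitLine(p,cv2.DIST_HUBER,0,.01,.01).ravel()
A,B=[onz(*ray('wrist',f[2:]+k*f[:2],info),tp[2]+.054) for k in(8,-8)]
print(len(p),np.degrees(np.arctan2(*(A-B)[1::-1]))%180)
E
```

```text
time: 22.48
tcp_pos: [0.493, -0.0279, 0.0917]
eef_rot: [3.141, -0.047, 0.001]
ft_force: [0.8, -0.2, 3.2]
grip_width: 0.388
grasp_force: 59.4
t 22.48 tcp [ 0.493  -0.0279  0.0917] z [ 0.001 -0.    -1.   ] yaw -91.7 q [-0.3   0.39  1.62  0.    1.13  1.3 ] F [ 0.8 -0.2  3.2] T [ 0.11 -0.14 -0.07] w 0.388 g 59.4
42 147.80373591716088
```

```bash
python3 -c "
from rig import r
print(r.hand_in())"
```

```text
the job is handed in; nothing more can be done
None
```

The lid screw dropped into the thread on the backward turn, was run forward one full turn (about 12 mm down), and the job was handed in at about 22.5 s with the gripper still holding it upright; the hand-in returned no verdict.

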